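# Make up a sprigging kit and a banding kit in the studio trays

## Robot

A 6-joint arm with a two-finger parallel gripper is mounted at the origin on the work surface. World frame = base frame: x ahead of the robot, y to its left, z up, the work surface at z = 0. Lengths are in mm, angles in rad, forces in N, time in s.
With the tool pointing down it reaches from about 400 to 825 mm from the base axis. Payload 7 kg.
Tool frame: the origin (TCP) lies midway between the tips of the shut fingers; the grasp point (between the pads) lies 19 mm behind it; z points along the fingers, y is the line along which they close (so a half turn about z gives the same grasp; the last joint's range is limited). The gripper opens to 85 mm and grips with 20 to 120 N. Pads are 22 mm wide; open, the fingers measure 114 mm over their backs; the gripper's body (76 mm by 85 mm) begins 54 mm behind the grasp point. The pads swing forward as they close: fully open they stand 13 mm farther back than shut.
Start: joints at [1.557, 0.359, 0.012, 0, -1.224, -0.288], TCP at [200.645, 644.466, 231.302] pointing down, gripper open.
Joint ranges: [-3.07, 3.07], [-1.43, 2.12], [-1.02, 1.25], [-3.03, 1.67], [-3.05, -0], [-3.03, 3.03]. Speed limits (rad/s): [2.39, 2.39, 3.01, 3.14, 3.14, 3.14].

## Interface

Orientations are given as a unit quaternion [w, x, y, z].
In Python, from rig import manip gives the robot as it stands.
- The arm moves only by the tool send_rows, never from a script. Its argument "moves" is text: rows parted by semicolons, each of 7 numbers parted by spaces: the shift along the world's x, y, z in m, then the turn, a rotation vector about the world's x, y, z in rad, then the opening, from 0 (shut) to 1 (fully open). In form: x y z ax ay az hand; .... A call has 1 to 8 rows; each row is the pose to reach, as a shift and turn from the pose commanded when the call began; what a row does not reach only later rows make up. A row lasts 1/12 s, in which the tool goes at most 41.7 mm and 7.16 degrees, less where a joint would pass 70% of its speed; a pose out of reach is approached as far as the arm can. A call with a gripper value outside its range is refused whole. The fingers move at their own pace and stop on an object; "newtons" is the grip in N (left out, the last holds). Time passes only in rows, so rows that repeat a pose let the fingers close. It gives the time, the measured TCP pose, the force, the opening and the grip force at its end, in the units of the state.
- manip.observe(): the state, without advancing time (a new reading comes with each control period).
- manip.camera(name): name is "side" or "top" or "wrist"; returns the picture (400x640x3 uint8, blue, green, red); there is no depth.
- manip.camera_params(name): a dict with "fx", "fy", "cx", "cy" (pixels), "world_to_cam" (4x4, takes a point from world to camera coordinates). Camera axes: x right, y down, z forward; pixel columns grow to the right and rows downward; lengths in mm; the calibration is good to about 2 mm. A picture is of the moment at which its call begins: read the wrist's pose just before it. camera_params takes no time and is no camera call; for the wrist camera it gives the pose at the moment of the call.
- manip.close_job(): hands the job in; it is judged then, once.
Trained networks look in the newest picture that a camera, given by its name, has taken for a name from the list of things; names that differ only in an ending like _2 or _b are one class to them, and where a whole thing is asked for, a point or a joint stands for the part that bears it (a point fixed in the world has none). Each returns a list of dicts, best first, with "p" (0 to 1); they miss things now and then, are a little off and sometimes report something else, mostly with a low value. They report only what shows in the picture. A call takes as long as a camera call. They do not tell look-alikes from the thing itself.
- manip.recognise(camera, query): "uv" ([column, row] in pixels, amid what is visible of it).
- manip.pinpoint(camera, query): "uv" ([column, row] in pixels: a listed point, or the origin of a listed thing).
The state is a dict: "clock": time; "q": joint angles; "qd": joint speeds; "joint_efforts": joint torques, N m; "tool_pos": TCP position; "ee_rot": TCP orientation; "contact_force": force on the tool from outside, world axes, zero at the start; "torque": the same for the moment, N m; "grip_width": finger opening in mm; "grasp_force": force on a finger pad.
Only numpy, scipy, OpenCV 4.12 (cv2) and the standard library are available. Lean on these libraries where they do the work, as an engineer would, in place of code of your own. Each camera call takes 0.05 s, during which the arm holds its last target. There are 200 camera calls.

## Task

Make up the two kits for tonight's pottery class. The blue tray is for sprigging: lay the red clay sprig mould in its middle-sized bay with the rosette up and the wooden modelling tool in its long bay, and stand the vial with the white cork top in its small corner pocket; the yellow tray is for banding: lay the steel banding tool in its long bay and stand the vial with the red cork top in its small corner pocket. Everything should sit flat on the tray floor; do not tip any vial over, and leave the white plaster mould, the vial with the blue cork top and the ash-glazed bottle where they are.

Things in the scene. Friction and masses are not known exactly. Their poses are not given: they have to be found in the camera images.
- blue_tray: Blue kit tray, fixed, 146 (x) x 180 (y) mm; rim 14 mm and dividers 12 mm above the bench, floor top at 4 mm. Origin: centre of underside, z up; its y within 0.3 rad of world y. Clear bays (x by y, centre in tray axes, mm): long bay 68 x 170 at (-34, 0); small corner pocket 64 x 48 at (36, 61); middle-sized bay 64 x 118 at (36, -26). The yellow tray is alike.
- yellow_tray: Yellow kit tray, fixed, 146 (x) x 180 (y) mm; rim 14 mm and dividers 12 mm above the bench, floor top at 4 mm. Origin: centre of underside, z up; its y within 0.3 rad of world y. Clear bays (x by y, centre in tray axes, mm): long bay 68 x 170 at (-34, 0); small corner pocket 64 x 48 at (36, 61); middle-sized bay 64 x 118 at (36, -26). The blue tray is alike.
- clay_mould: Round sprig mould of red-brown clay, with a rosette sunk in its top; 46 mm diameter, 24 mm high, about 60 g, lying flat with the rosette up. Origin: centre of its underside; z up. 
- modelling_tool: Pale boxwood modelling tool lying on the bench, 140 mm long (x from -67 to +74 mm): handle 80 mm long, 14 mm wide, 13 mm high in the middle, thinner flat ends; 30 g. Origin: under the middle of the handle, at bench height; x along the tool, z up. Take the handle across its width.
- white_vial: Upright corked glass vial with a white band round the glass and a white painted cork top; 28 mm diameter, glass 62 mm high, 72 mm with the cork (cork 21 mm across), about 45 g. Origin: centre of its underside; z up along its axis. 
- banding_tool: Steel banding tool lying on the bench, 117 mm long (x from -45 to +72 mm): square handle from -45 to +39 mm, 14 mm wide and 14 mm high, then a fork holding a flat-lying wheel 24 mm across; about 120 g. Origin: under the handle at bench height, within 15 mm of its centre of mass; x towards the wheel, z up. Take the handle across its width.
- red_vial: Upright corked glass vial with a red band round the glass and a red painted cork top; 28 mm diameter, glass 62 mm high, 72 mm with the cork (cork 21 mm across), about 45 g. Origin: centre of its underside; z up along its axis. 
- plaster_mould: Round sprig mould of white plaster, with a rosette sunk in its top; 46 mm diameter, 24 mm high, about 60 g, lying flat with the rosette up. Origin: centre of its underside; z up. Spare stock: leave it.
- blue_vial: Upright corked glass vial with a blue band round the glass and a blue painted cork top; 28 mm diameter, glass 62 mm high, 72 mm with the cork (cork 21 mm across), about 45 g. Origin: centre of its underside; z up along its axis. Spare stock: leave it.
- ash_bottle: Grey-green ash-glazed bottle, 70 mm across, 125 mm high, 300 g, standing on the grey banding wheel (turntable top 50 mm above the bench, 170 mm across), so that its top is 175 mm above the bench. Origin: centre of its underside; z up. Leave it.
Mind the look-alikes: they are no part of the job. Of the things shaped like the banding_tool, the steel one is meant.

How it is judged:
By the outcome, as a careful person would: the job done as asked, in the order asked, and still so for the second after the job is handed in, with the robot touching nothing.
It also fails if it takes over 144 s, if anything falls off the work surface, if the arm or the gripper's body presses on something with over 40 N, if the wrist force passes 120 N, or if a joint passes its speed limit or range.

## Working session

There is one attempt and no reset: what is moved stays moved. The work goes in short steps, Python scripts to look and compute and a tool call to move; the robot and the scene stay as the last step left them, time stands still between calls to the robot, and variables do not carry over. Pictures are saved under pics/ and viewed, at most 15 in all, crops included, and the job is handed in when it is done.

Besides the shell and the picture viewer there is one more tool, called after "Request:" as name(argument=value, ...), one argument or row to a line, values as JSON. send_rows: Moves the arm, as the interface text tells. Its arguments: {"type":"object","properties":{"moves":{"type":"string"},"newtons":{"type":"number"}},"required":["moves"]}

```bash
mkdir -p pics; ls; cat > h.py <<'E'
import numpy as np, cv2
from rig import manip
def ray(cam,uv,z,P=None):
    P=P or manip.camera_params(cam); M=np.array(P["world_to_cam"]); R,t=M[:3,:3],M[:3,3]
    d=R.T@np.array([(uv[0]-P["cx"])/P["fx"],(uv[1]-P["cy"])/P["fy"],1]); o=-R.T@t
    return o+d*(z-o[2])/d[2]
def proj(cam,p,P=None):
    P=P or manip.camera_params(cam); M=np.array(P["world_to_cam"]); c=M[:3,:3]@np.array(p,float)+M[:3,3]
    return np.array([P["fx"]*c[0]/c[2]+P["cx"],P["fy"]*c[1]/c[2]+P["cy"]])
E
python3 - <<'E'
from h import *
for c in("top","side"):
    im=manip.camera(c); cv2.imwrite(f"pics/{c}0.png",cv2.resize(im,(800,500)))
    print(c,np.round(ray(c,(320,200),0)))
for n in "blue_tray yellow_tray clay_mould modelling_tool white_vial banding_tool red_vial plaster_mould blue_vial ash_bottle".split():
    for f in("pinpoint","recognise"):
        r=getattr(manip,f)("top",n)
        print(n,f,[(round(d["p"],2),np.round(d["uv"]).tolist(),np.round(ray("top",d["uv"],0)[:2]).tolist()) for d in r[:4]])
s=manip.observe(); print(s["clock"],s["tool_pos"],s["ee_rot"])
E
```

```text
pics
top [464. 122.   0.]
side [485.  93.   0.]
blue_tray pinpoint [(0.75, [240.0, 195.0], [473.0, 344.0])]
blue_tray recognise [(0.76, [237.0, 196.0], [470.0, 352.0])]
yellow_tray pinpoint [(0.87, [492.0, 202.0], [467.0, -352.0])]
yellow_tray recognise [(0.94, [495.0, 205.0], [457.0, -358.0])]
clay_mould pinpoint [(0.73, [423.0, 174.0], [543.0, -163.0])]
clay_mould recognise [(0.55, [425.0, 174.0], [542.0, -169.0]), (0.21, [412.0, 210.0], [442.0, -131.0])]
modelling_tool pinpoint []
modelling_tool recognise [(0.61, [413.0, 205.0], [454.0, -132.0])]
white_vial pinpoint [(0.72, [359.0, 212.0], [434.0, 14.0]), (0.71, [301.0, 139.0], [636.0, 178.0])]
white_vial recognise []
banding_tool pinpoint [(0.63, [321.0, 211.0], [432.0, 120.0]), (0.56, [163.0, 234.0], [362.0, 547.0])]
banding_tool recognise [(0.7, [161.0, 232.0], [369.0, 553.0]), (0.61, [319.0, 217.0], [418.0, 125.0]), (0.6, [237.0, 263.0], [288.0, 340.0])]
red_vial pinpoint [(0.68, [430.0, 142.0], [633.0, -183.0])]
red_vial recognise [(0.64, [435.0, 139.0], [643.0, -197.0])]
plaster_mould pinpoint [(0.71, [360.0, 212.0], [431.0, 11.0])]
plaster_mould recognise [(0.81, [362.0, 210.0], [437.0, 8.0])]
blue_vial pinpoint [(0.68, [304.0, 173.0], [539.0, 167.0])]
blue_vial recognise []
ash_bottle pinpoint [(0.89, [370.0, 134.0], [655.0, -15.0])]
ash_bottle recognise [(0.72, [375.0, 125.0], [681.0, -30.0])]
1.1 [200.65514273 644.48105779 231.31211878] [-2.04398236e-05  9.88638064e-01 -1.50315594e-01  5.86482308e-06]
```

View pics/top0.png

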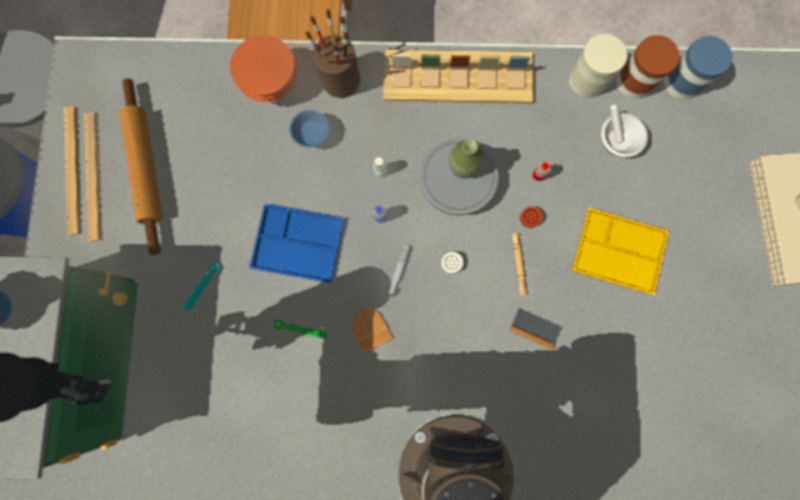

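View pics/side0.png

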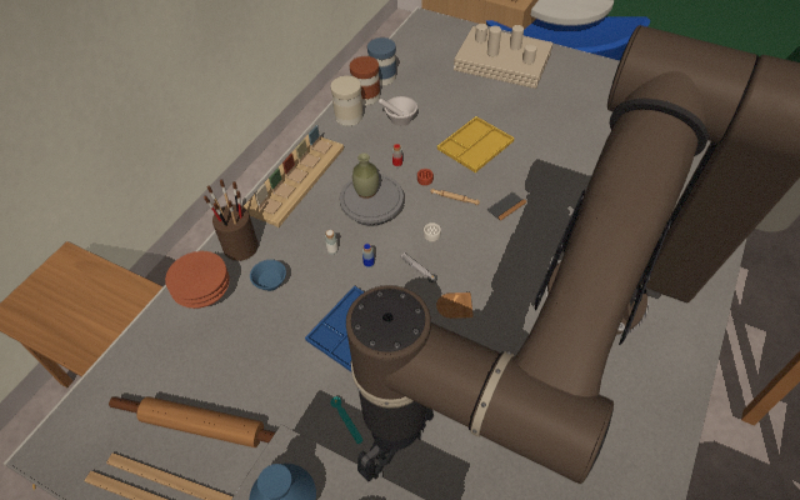

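The top view shows the steel tool at (400,270), the wooden tool at (519,263), the clay mould at (531,216), the white vial at (380,166) and the red vial at (541,171), all in 800-wide pixels. The blue tray is at (298,243) and the yellow one at (620,250). The side view confirms the colours. Next I'll survey with the wrist camera.

Request:
send_rows(
  moves="0.035 -0.04 0.01 0 0 0 1;0.07 -0.075 0.02 0 0 0 1;0.1 -0.11 0.03 0 0 0 1;0.13 -0.14 0.04 0 0 0 1;0.155 -0.17 0.05 0 0 0 1;0.18 -0.2 0.06 0 0 0 1;0.21 -0.23 0.07 0 0 0 1;0.24 -0.26 0.07 0 0 0 1",
  newtons=40,
)

```text
clock: 1.77
tool_pos: [422.4, 403.1, 300.7]
ee_rot: [-0.001, 0.989, -0.15, 0.001]
contact_force: [1.3, 0.5, 1.1]
grip_width: 85.7
grasp_force: 0.0
```

Request:
send_rows(
  moves="0.01 -0.03 0 0 0 0 1;0.01 -0.04 0 0 0 0 1;0.01 -0.04 0 0 0 0 1",
)

```text
clock: 2.02
tool_pos: [431.8, 361.9, 299.3]
ee_rot: [-0.0, 0.988, -0.152, 0.0]
contact_force: [0.2, 0.1, -0.9]
grip_width: 85.6
grasp_force: 0.0
```

```bash
cat >> h.py <<'E'
def look(name,things,view=True):
    s=manip.observe(); P=manip.camera_params("wrist"); im=manip.camera("wrist")
    if view: cv2.imwrite(f"pics/{name}.png",im)
    print(round(s["clock"],1),np.round(s["tool_pos"],1),np.round(s["ee_rot"],4),"cam",np.round(-np.array(P["world_to_cam"])[:3,:3].T@np.array(P["world_to_cam"])[:3,3]),"ctr",np.round(ray("wrist",(320,200),0,P)))
    np.save("pics/%s_P.npy"%name,P,allow_pickle=True)
    for n in things:
        for f in("pinpoint","recognise"):
            r=getattr(manip,f)("wrist",n)
            print(n,f,[(round(d["p"],2),np.round(d["uv"]).tolist(),np.round(ray("wrist",d["uv"],0,P)[:2]).tolist()) for d in r[:3]])
    return im,P
E
python3 - <<'E'
from h import *
look("w1","blue_tray blue_vial white_vial".split())
E
```

```text
2.0 [431.8 361.9 299.3] [-4.000e-04  9.884e-01 -1.518e-01  1.000e-04] cam [504. 340. 442.] ctr [370. 384.   0.]
blue_tray pinpoint [(0.87, [320.0, 134.0], [473.0, 352.0])]
blue_tray recognise [(0.66, [320.0, 132.0], [474.0, 350.0])]
blue_vial pinpoint [(0.74, [428.0, 46.0], [542.0, 170.0])]
blue_vial recognise [(0.64, [441.0, 40.0], [544.0, 151.0])]
white_vial pinpoint []
white_vial recognise []
```

View pics/w1.png

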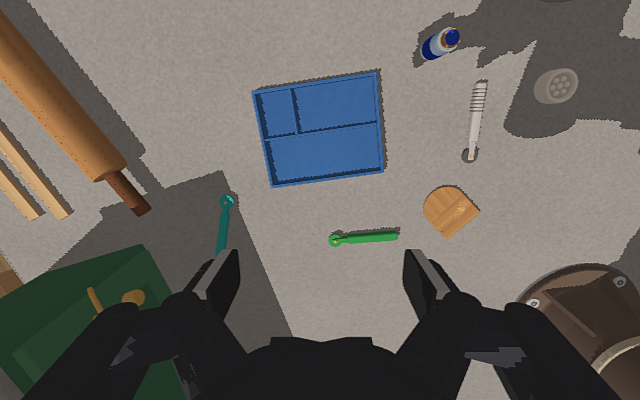

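The blue tray's rim corners are at about (253,91), (379,71), (384,172) and (272,187). The steel tool's handle top is at (480,85), with its wheel at (470,156) towards the robot. The green and teal tools are decoys.

Request:
send_rows(
  moves="0.0 -0.04 0 0 0 0 1;0 -0.08 0 0 0 0 1;0.0 -0.12 0 0 0 0 1;0 -0.16 0 0 0 0 1;0 -0.2 0 0 0 0 1;0.005 -0.24 0 0 0 0 1;0.01 -0.28 0 0 0 0 1;0.01 -0.28 0 0 0 0 1",
)

```text
clock: 3.03
tool_pos: [440.9, 80.0, 299.1]
ee_rot: [0.0, 0.988, -0.152, 0.0]
contact_force: [-0.1, 0.9, -0.9]
grip_width: 85.8
grasp_force: 0.0
```

```bash
python3 - <<'E'
from h import *
im,P=look("w2","banding_tool white_vial blue_vial plaster_mould clay_mould modelling_tool".split())
E
```

```text
3.0 [440.9  80.  299.1] [ 2.000e-04  9.884e-01 -1.517e-01  2.000e-04] cam [513.  58. 442.] ctr [379. 101.   0.]
banding_tool pinpoint [(0.73, [299.0, 175.0], [429.0, 121.0]), (0.7, [84.0, 282.0], [359.0, 559.0])]
banding_tool recognise [(0.85, [296.0, 184.0], [417.0, 129.0]), (0.72, [77.0, 275.0], [376.0, 563.0])]
white_vial pinpoint [(0.57, [215.0, 47.0], [640.0, 174.0])]
white_vial recognise [(0.59, [205.0, 38.0], [655.0, 183.0])]
blue_vial pinpoint [(0.72, [244.0, 116.0], [540.0, 170.0])]
blue_vial recognise [(0.8, [239.0, 116.0], [544.0, 178.0])]
plaster_mould pinpoint [(0.56, [363.0, 155.0], [430.0, 14.0])]
plaster_mould recognise [(0.76, [366.0, 156.0], [427.0, 10.0])]
clay_mould pinpoint [(0.71, [460.0, 40.0], [545.0, -157.0])]
clay_mould recognise [(0.72, [469.0, 40.0], [541.0, -169.0])]
modelling_tool pinpoint [(0.75, [456.0, 118.0], [442.0, -134.0])]
modelling_tool recognise [(0.78, [459.0, 116.0], [443.0, -140.0])]
```

Request:
send_rows(
  moves="0.0 -0.04 0 0 0 0 1;0 -0.08 0 0 0 0 1;0.0 -0.12 0 0 0 0 1;0 -0.16 0 0 0 0 1;0 -0.2 0 0 0 0 1;0.0 -0.24 0 0 0 0 1;0.0 -0.26 0 0 0 0 1;0 -0.26 0 0 0 0 1",
)

```text
clock: 4.35
tool_pos: [440.8, -178.7, 298.4]
ee_rot: [0.0, 0.988, -0.152, -0.0]
contact_force: [-0.3, -0.3, -0.2]
grip_width: 85.7
grasp_force: 0.0
```

```bash
python3 - <<'E'
from h import *
im,P=look("w3","clay_mould modelling_tool red_vial yellow_tray".split())
def tray(f,lo,hi):
    P=np.load(f"pics/{f}_P.npy",allow_pickle=True).item(); im=cv2.imread(f"pics/{f}.png")
    m=cv2.inRange(cv2.cvtColor(im,cv2.COLOR_BGR2HSV),lo,hi)
    m=cv2.morphologyEx(m,cv2.MORPH_CLOSE,np.ones((7,7)))
    c=max(cv2.findContours(m,0,2)[0],key=cv2.contourArea)[:,0]
    w=np.array([ray("wrist",u,12,P)[:2] for u in c],np.float32)
    print(f,cv2.boundingRect(c),cv2.minAreaRect(w))
tray("w1",(100,120,60),(125,255,255)); tray("w3",(18,120,100),(35,255,255))
E
```

```text
4.3 [ 440.8 -178.7  298.4] [ 4.000e-04  9.884e-01 -1.521e-01 -4.000e-04] cam [ 514. -201.  441.] ctr [ 379. -157.    0.]
clay_mould pinpoint [(0.75, [289.0, 100.0], [541.0, -160.0])]
clay_mould recognise [(0.88, [287.0, 98.0], [545.0, -158.0])]
modelling_tool pinpoint [(0.63, [295.0, 170.0], [439.0, -135.0])]
modelling_tool recognise [(0.74, [294.0, 169.0], [441.0, -133.0])]
red_vial pinpoint [(0.86, [277.0, 21.0], [643.0, -179.0])]
red_vial recognise [(0.94, [274.0, 15.0], [651.0, -178.0])]
yellow_tray pinpoint [(0.67, [425.0, 107.0], [471.0, -352.0])]
yellow_tray recognise [(0.77, [429.0, 102.0], [476.0, -358.0]), (0.65, [106.0, 44.0], [688.0, 59.0])]
w1 (252, 72, 132, 116) ((474.2670593261719, 350.64068603515625), (179.5528106689453, 145.62673950195312), 80.72886657714844)
w3 (367, 50, 135, 109) ((469.904296875, -354.40008544921875), (181.7255859375, 146.43191528320312), 73.91673278808594)
```

View pics/w2.png

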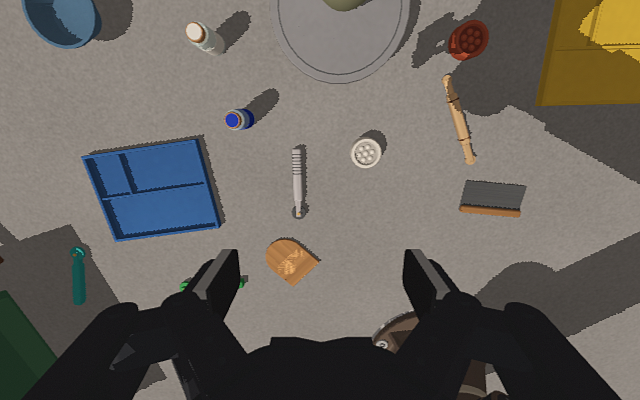

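View pics/w3.png

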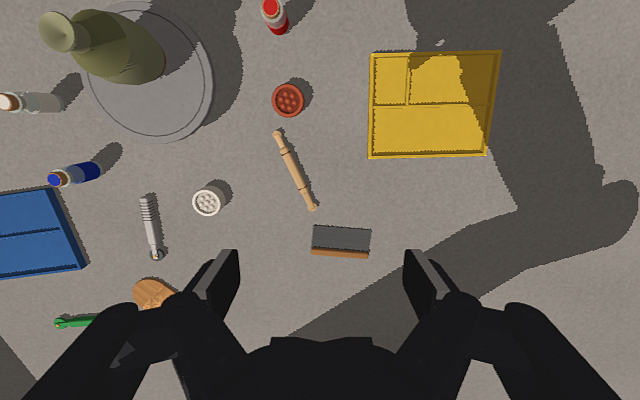

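The w2 and w3 views agree on positions. The clay mould is at about (543,-160). The wooden tool runs from (278,132) to (315,209) px in w3. The yellow tray's outline fits 182 x 146 mm. Grasping the clay mould first.

Request:
send_rows(
  moves="0.03 0.006 -0.025 0 0 0 0.75;0.06 0.012 -0.05 0 0 0 0.75;0.085 0.016 -0.08 0 0 0 0.75;0.102 0.019 -0.11 0 0 0 0.75;0.102 0.019 -0.145 0 0 0 0.75;0.102 0.019 -0.18 0 0 0 0.75;0.102 0.019 -0.21 0 0 0 0.75;0.102 0.019 -0.21 0 0 0 0.75",
)

```text
clock: 5.47
tool_pos: [539.2, -155.7, 82.7]
ee_rot: [0.0, 0.989, -0.15, -0.005]
contact_force: [-1.3, -0.2, -1.3]
grip_width: 64.0
grasp_force: 0.0
```

```bash
python3 - <<'E'
from h import *
im,P=look("w4","clay_mould modelling_tool".split())
def tool(f,lo,hi,z,near):
    P=np.load(f"pics/{f}_P.npy",allow_pickle=True).item(); im=cv2.imread(f"pics/{f}.png")
    m=cv2.inRange(cv2.cvtColor(im,cv2.COLOR_BGR2HSV),lo,hi)
    m=cv2.morphologyEx(m,cv2.MORPH_CLOSE,np.ones((5,5)))
    c=[x for x in cv2.findContours(m,0,2)[0] if cv2.pointPolygonTest(x,near,True)>-6 and cv2.contourArea(x)>50]
    for x in c:
        w=np.array([ray("wrist",u,z,P)[:2] for u in x[:,0].astype(float)],np.float32)
        print(f,cv2.boundingRect(x),cv2.minAreaRect(w),"box",np.round(cv2.boxPoints(cv2.minAreaRect(w))).tolist())
tool("w3",(5,70,90),(25,200,255),7,(295,169)); tool("w2",(5,70,90),(25,200,255),7,(458,116))
tool("w2",(0,0,150),(180,40,255),7,(297,178)); tool("w3",(0,0,150),(180,40,255),7,(150,220))
P=np.load("pics/w2_P.npy",allow_pickle=True).item()
for u in((297,150),(297,172),(298,205),(297,212)): print(u,np.round(ray("wrist",u,12,P)))
E
```

```text
5.5 [ 539.2 -155.7   82.7] [ 4.000e-04  9.886e-01 -1.504e-01 -5.000e-03] cam [ 613. -178.  225.] ctr [ 543. -156.    0.]
clay_mould pinpoint [(0.73, [327.0, 200.0], [541.0, -161.0])]
clay_mould recognise [(0.73, [328.0, 208.0], [534.0, -160.0]), (0.34, [80.0, 347.0], [466.0, 123.0])]
modelling_tool pinpoint [(0.69, [330.0, 300.0], [444.0, -134.0])]
modelling_tool recognise [(0.94, [325.0, 296.0], [449.0, -131.0])]
w3 (272, 130, 45, 82) ((437.03094482421875, -134.49586486816406), (139.9156494140625, 15.570344924926758), 7.064759254455566) box [[367.0, -135.0], [369.0, -151.0], [507.0, -134.0], [506.0, -118.0]]
w2 (442, 75, 34, 90) ((436.76116943359375, -133.9452667236328), (140.4928436279297, 17.78220558166504), 6.955163955688477) box [[366.0, -134.0], [368.0, -151.0], [508.0, -134.0], [505.0, -117.0]]
w2 (282, 125, 22, 97) ((432.72412109375, 127.32714080810547), (31.395965576171875, 154.95266723632812), 73.36104583740234) box [[354.0, 134.0], [502.0, 90.0], [511.0, 120.0], [363.0, 165.0]]
w3 (97, 117, 193, 142) ((474.5179138183594, 25.51013946533203), (202.9075927734375, 291.1890869140625), 3.424312114715576) box [[365.0, 165.0], [382.0, -126.0], [584.0, -114.0], [567.0, 177.0]]
(297, 150) [470. 109.  12.]
(297, 172) [438. 121.  12.]
(298, 205) [386. 137.  12.]
(297, 212) [375. 142.  12.]
```

View pics/w4.png

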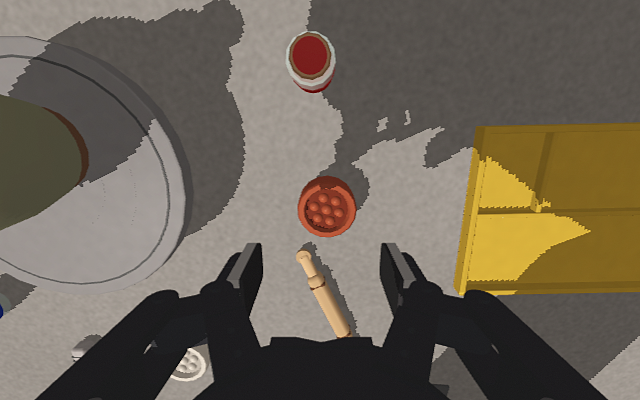

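The wrist view shows the mould at (327,205), centred between the fingers (255 to 390). I'm descending and closing.

Request:
send_rows(
  moves="0 0 -0.035 0 0 0 0.75;0 0 -0.065 0 0 0 0.75;0 0 -0.08 0 0 0 0.75;0 0 -0.09 0 0 0 0.75;0 0 -0.09 0 0 0 0.75;0 0 -0.09 0 0 0 0.75",
  newtons=30,
)

```text
clock: 6.22
tool_pos: [544.3, -156.7, -0.0]
ee_rot: [-0.0, 0.989, -0.15, 0.001]
contact_force: [-0.1, 0.1, 0.4]
grip_width: 64.3
grasp_force: 0.0
```

Request:
send_rows(
  moves="0 0 0 0 0 0 0.4;0 0 0 0 0 0 0.4;0 0 0 0 0 0 0.4;0 0 0 0 0 0 0.4;0 0 0 0 0 0 0.4;0 0 0 0 0 0 0.4",
  newtons=30,
)

```text
clock: 6.72
tool_pos: [544.5, -156.7, 0.7]
ee_rot: [-0.0, 0.989, -0.15, 0.002]
contact_force: [-1.7, 0.4, 6.1]
grip_width: 44.9
grasp_force: 30.1
```

Request:
send_rows(
  moves="0 0 0.02 0 0 0 0.4;0 0 0.05 0 0 0 0.4;-0.01 0 0.085 0 0 0 0.4;-0.025 0.015 0.12 0 0 0.03 0.4;-0.045 0.045 0.13 0 0 0.06 0.4;-0.06 0.08 0.13 0 0 0.1 0.4;-0.06 0.12 0.13 0 0 0.14 0.4;-0.06 0.16 0.13 0 0 0.14 0.4",
)

```text
clock: 7.38
tool_pos: [482.6, 4.6, 130.7]
ee_rot: [-0.001, 0.997, -0.08, 0.002]
contact_force: [1.4, 0.8, -0.1]
grip_width: 45.2
grasp_force: 31.1
```

Request:
send_rows(
  moves="0 0.04 0 0 0 0 0.4;0 0.08 0 0 0 0 0.4;0 0.12 0 0 0 0 0.4;0 0.16 0 0 0 0 0.4;0.005 0.2 0 0 0 0 0.4;0.01 0.24 0 0 0 0 0.4;0.015 0.28 0 0 0 0 0.4;0.02 0.31 0 0 0 0 0.4",
)

```text
clock: 8.05
tool_pos: [503.4, 316.9, 130.1]
ee_rot: [-0.001, 0.997, -0.08, 0.001]
contact_force: [1.2, 0.5, 0.5]
grip_width: 44.9
grasp_force: 31.1
```

Request:
send_rows(
  moves="0 0.006 -0.01 0 0 0 0.4;0 0.006 -0.03 0 0 0 0.4;0 0.006 -0.06 0 0 0 0.4;0 0.006 -0.08 0 0 0 0.4;0 0.006 -0.08 0 0 0 0.4;0 0.006 -0.08 0 0 0 0.4",
)

```text
clock: 8.55
tool_pos: [503.0, 318.8, 48.8]
ee_rot: [0.001, 0.997, -0.081, -0.0]
contact_force: [1.2, -0.7, 0.5]
grip_width: 45.1
grasp_force: 31.1
```

```bash
python3 - <<'E'
from h import *
im,P=look("w5","blue_tray clay_mould".split())
print(proj("wrist",[505.6,319.1,4],P))
E
```

```text
8.6 [503.  318.8  48.8] [ 7.000e-04  9.967e-01 -8.080e-02 -3.000e-04] cam [578. 307. 192.] ctr [518. 318.   0.]
blue_tray pinpoint []
blue_tray recognise [(0.91, [270.0, 216.0], [512.0, 356.0])]
clay_mould pinpoint [(0.58, [319.0, 255.0], [474.0, 326.0])]
clay_mould recognise [(0.97, [320.0, 270.0], [462.0, 327.0])]
[320.7099398  218.01285899]
```

View pics/w5.png

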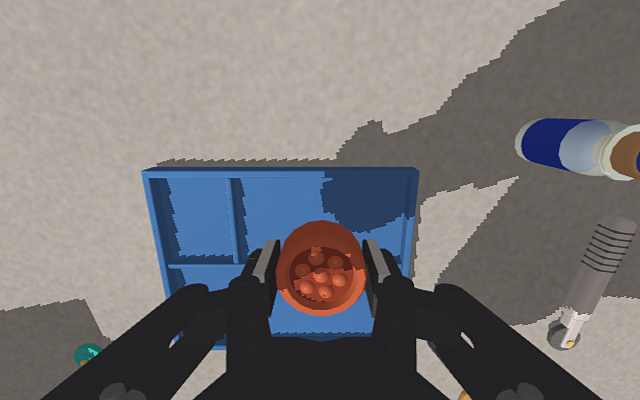

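The mould is held rosette up at (320,270), over the middle bay (divider at column 240, rim at column 405). Lowering it and releasing.

Request:
send_rows(
  moves="0.001 0 -0.02 0 0 0 0.4;0.002 0 -0.032 0 0 0 0.4;0.002 0 -0.038 0 0 0 0.4;0.002 0 -0.041 0 0 0 0.4;0.002 0 -0.043 0 0 0 0.4;0.002 0 -0.044 0 0 0 0.4;0.002 0 -0.044 0 0 0 0.4",
)

```text
clock: 9.38
tool_pos: [505.3, 319.6, 5.0]
ee_rot: [-0.0, 0.997, -0.081, 0.0]
contact_force: [-0.2, -0.2, -0.3]
grip_width: 45.2
grasp_force: 31.1
```

Request:
send_rows(
  moves="0 0 0 0 0 0 0.5;0 0 0 0 0 0 0.62;0 0 0 0 0 0 0.7;0 0 0 0 0 0 0.7;0 0 0.01 0 0 0 0.7;0 0 0.04 0 0 0 0.7;0 0 0.08 0 0 0 0.7;0 0 0.115 0 0 0 0.7",
)

```text
clock: 10.05
tool_pos: [505.1, 319.1, 122.0]
ee_rot: [0.0, 0.997, -0.081, -0.0]
contact_force: [1.3, 0.6, 0.2]
grip_width: 60.0
grasp_force: 0.0
```

Request:
send_rows(
  moves="-0.01 -0.04 0 0 0 0.04 0.45;-0.02 -0.08 0 0 0 0.08 0.45;-0.03 -0.12 0 0 0 0.12 0.45;-0.04 -0.16 0 0 0 0.16 0.45;-0.045 -0.2 0 0 0 0.2 0.45;-0.05 -0.24 0 0 0 0.24 0.45;-0.055 -0.28 0 0 0 0.285 0.45;-0.06 -0.32 0 0 0 0.285 0.45",
)

```text
clock: 10.72
tool_pos: [444.7, -2.2, 120.8]
ee_rot: [-0.0, 0.998, 0.063, 0.001]
contact_force: [1.0, -0.1, -0.1]
grip_width: 38.4
grasp_force: 0.0
```

Request:
send_rows(
  moves="-0.005 -0.04 0 0 0 0 0.45;-0.007 -0.08 -0.01 0 0 0 0.45;-0.007 -0.11 -0.03 0 0 0 0.45;-0.007 -0.133 -0.05 0 0 0 0.45;-0.007 -0.133 -0.06 0 0 0 0.45;-0.007 -0.133 -0.06 0 0 0 0.45",
)

```text
clock: 11.22
tool_pos: [436.5, -135.0, 58.4]
ee_rot: [-0.0, 0.998, 0.06, -0.002]
contact_force: [0.1, 0.8, 1.0]
grip_width: 38.2
grasp_force: 0.0
```

```bash
python3 - <<'E'
from h import *
print(np.round(manip.observe()["q"],3))
im,P=look("w6","modelling_tool".split())
E
```

```text
[ 0.133  0.201 -0.677 -0.    -0.696  1.558]
11.2 [ 436.5 -135.    58.4] [-0.      0.9982  0.0599 -0.0016] cam [ 513. -125.  201.] ctr [ 448. -132.    0.]
modelling_tool pinpoint [(0.85, [321.0, 211.0], [440.0, -134.0])]
modelling_tool recognise [(0.61, [322.0, 206.0], [444.0, -134.0])]
```

View pics/w6.png

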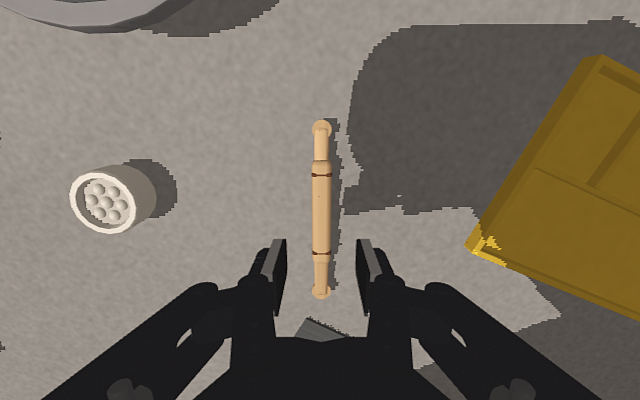

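The modelling tool lies upright in the picture at column 321, centred between the fingers, with its handle from row 170 to 255. Descending to take the handle.

Request:
send_rows(
  moves="0.003 0 -0.025 0 0 0 0.45;0.003 0 -0.045 0 0 0 0.45;0.003 0 -0.052 0 0 0 0.45;0.003 0 -0.056 0 0 0 0.45;0.003 0 -0.056 0 0 0 0.45;0.003 0 -0.056 0 0 0 0.45",
)

```text
clock: 11.87
tool_pos: [441.9, -133.2, 4.6]
ee_rot: [0.0, 0.998, 0.062, 0.001]
contact_force: [0.4, -0.2, 0.2]
grip_width: 38.3
grasp_force: 0.0
```

Request:
send_rows(
  moves="0 0 0 0 0 0 0.05;0 0 0 0 0 0 0.05;0 0 0 0 0 0 0.05;0 0 0 0 0 0 0.05;0 0 0 0 0 0 0.05;0 0 0 0 0 0 0.05",
)

```text
clock: 12.37
tool_pos: [441.9, -133.5, 4.7]
ee_rot: [-0.0, 0.998, 0.062, 0.001]
contact_force: [-1.0, 2.7, 5.6]
grip_width: 13.1
grasp_force: 30.6
```

Request:
send_rows(
  moves="0 0 0.02 0 0 0 0.05;0 0 0.055 0 0 0 0.05;0 0.02 0.09 0 0 0.08 0.05;0 0.055 0.1 0 0 0.2 0.05;0 0.095 0.1 0 0 0.32 0.05;0 0.135 0.1 0 0 0.44 0.05;0 0.175 0.1 0 0 0.56 0.05;0 0.215 0.1 0 0 0.68 0.05",
)

```text
clock: 13.03
tool_pos: [440.9, 83.2, 104.7]
ee_rot: [-0.0, 0.919, 0.393, 0.001]
contact_force: [1.2, -0.3, 0.1]
grip_width: 13.3
grasp_force: 29.9
```

Request:
send_rows(
  moves="0 0.04 0 0 0 0.12 0.05;0 0.08 0 0 0 0.24 0.05;0 0.12 0 0 0 0.36 0.05;0 0.16 0 0 0 0.48 0.05;0 0.2 0 0 0 0.6 0.05;0 0.24 -0.01 0 0 0.606 0.05;0 0.275 -0.03 0 0 0.606 0.05;0 0.275 -0.04 0 0 0.606 0.05",
)

```text
clock: 13.7
tool_pos: [441.6, 362.3, 62.8]
ee_rot: [-0.0, 0.761, 0.649, 0.001]
contact_force: [0.4, -0.2, 0.4]
grip_width: 12.6
grasp_force: 29.9
```

```bash
python3 - <<'E'
from h import *
im,P=look("w7",["clay_mould","modelling_tool"])
E
```

```text
13.7 [441.6 362.3  62.8] [-2.000e-04  7.607e-01  6.491e-01  1.400e-03] cam [453. 438. 206.] ctr [442. 374.   0.]
clay_mould pinpoint [(0.95, [408.0, 253.0], [506.0, 318.0])]
clay_mould recognise [(0.78, [409.0, 258.0], [507.0, 313.0])]
modelling_tool pinpoint [(0.56, [321.0, 248.0], [437.0, 334.0])]
modelling_tool recognise [(0.97, [320.0, 234.0], [438.0, 346.0])]
```

View pics/w7.png

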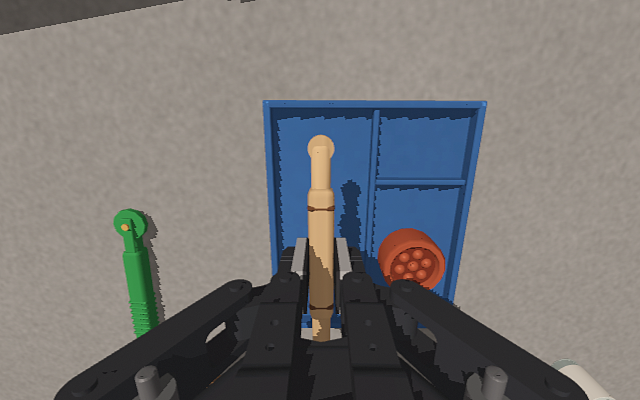

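The tool is aligned with the long bay (columns 275 to 372) and the clay mould sits in the middle bay at (409,258). Lowering.

Request:
send_rows(
  moves="0 -0.004 -0.02 0 0 0 0.05;0 -0.004 -0.038 0 0 0 0.05;0 -0.004 -0.045 0 0 0 0.05;0 -0.004 -0.05 0 0 0 0.05;0 -0.004 -0.053 0 0 0 0.05;0 -0.004 -0.053 0 0 0 0.05;0 -0.004 -0.053 0 0 0 0.05",
)

```text
clock: 14.53
tool_pos: [441.6, 352.7, 11.5]
ee_rot: [-0.0, 0.762, 0.648, 0.001]
contact_force: [-0.2, 0.3, 0.1]
grip_width: 12.9
grasp_force: 29.9
```

Request:
send_rows(
  moves="0 0.002 -0.0015 0 0 0 0.05;0 0.002 -0.003 0 0 0 0.05;0 0.002 -0.003 0 0 0 0.05;0 0.002 -0.003 0 0 0 0.05",
)

```text
clock: 14.87
tool_pos: [441.6, 355.3, 8.7]
ee_rot: [-0.0, 0.762, 0.648, 0.001]
contact_force: [-0.6, 0.7, 6.2]
grip_width: 12.9
grasp_force: 30.6
```

Request:
send_rows(
  moves="0 0 0 0 0 0 0.2;0 0 0 0 0 0 0.32;0 0 0 0 0 0 0.32;0 0 0 0 0 0 0.32;0 0 0.01 0 0 0 0.32;0 0 0.04 0 0 0 0.32;0 0 0.08 0 0 0 0.32;0 0 0.12 0 0 0 0.32",
)

```text
clock: 15.53
tool_pos: [440.7, 353.5, 129.0]
ee_rot: [0.0, 0.762, 0.648, -0.001]
contact_force: [0.8, 0.9, -0.4]
grip_width: 27.1
grasp_force: 0.0
```

Request:
send_rows(
  moves="0.02 -0.02 0.01 0 0 -0.12 0.65;0.05 -0.045 0.02 0 0 -0.24 0.65;0.08 -0.07 0.02 0 0 -0.36 0.65;0.11 -0.095 0.02 0 0 -0.48 0.65;0.14 -0.12 0.02 0 0 -0.6 0.65;0.17 -0.15 0.02 0 0 -0.72 0.65;0.185 -0.17 0.02 0 0 -0.84 0.65;0.197 -0.178 0.02 0 0 -0.96 0.65",
)

```text
clock: 16.2
tool_pos: [639.5, 173.1, 148.1]
ee_rot: [0.0, 0.976, 0.218, -0.0]
contact_force: [-0.7, -0.1, -1.0]
grip_width: 55.8
grasp_force: 0.0
```

Request:
send_rows(
  moves="0 0 0 0 0 -0.12 0.65;0 0 0 0 0 -0.24 0.65;0 0 0 0 0 -0.36 0.65;0 0 0 0 0 -0.45 0.65;0 0 0 0 0 -0.45 0.65;0 0 0 0 0 -0.45 0.65",
)

```text
clock: 16.7
tool_pos: [638.1, 176.3, 148.2]
ee_rot: [-0.0, 1.0, 0.001, 0.0]
contact_force: [0.2, -1.1, 1.2]
grip_width: 55.7
grasp_force: 0.0
```

```bash
python3 - <<'E'
from h import *
im,P=look("w8",["white_vial","clay_mould","modelling_tool"])
M=np.load("pics/w1_P.npy",allow_pickle=True)
E
```

```text
16.7 [638.1 176.3 148.2] [-0.0e+00  1.0e+00  1.1e-03  1.0e-04] cam [714. 177. 291.] ctr [621. 178.  -0.]
white_vial pinpoint [(0.81, [325.0, 180.0], [643.0, 172.0]), (0.3, [198.0, 295.0], [500.0, 326.0])]
white_vial recognise [(0.69, [444.0, 360.0], [399.0, 13.0]), (0.58, [325.0, 193.0], [629.0, 172.0]), (0.18, [199.0, 285.0], [514.0, 323.0])]
clay_mould pinpoint [(0.53, [199.0, 294.0], [501.0, 325.0])]
clay_mould recognise []
modelling_tool pinpoint []
modelling_tool recognise [(0.43, [210.0, 345.0], [423.0, 320.0])]
```

View pics/w8.png

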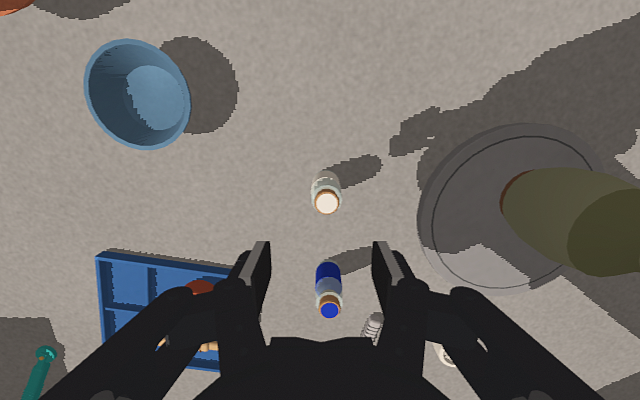

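The white cork top is at (326,203), which puts the vial at about (642,173). The blue vial at (329,300) is clear of the fingers' path.

Request:
send_rows(
  moves="0.004 -0.003 -0.02 0 0 0 0.65;0.004 -0.003 -0.05 0 0 0 0.65;0.004 -0.003 -0.08 0 0 0 0.65;0.004 -0.003 -0.105 0 0 0 0.65;0.004 -0.003 -0.12 0 0 0 0.65;0.004 -0.003 -0.12 0 0 0 0.65;0.004 -0.003 -0.12 0 0 0 0.65",
  newtons=25,
)

```text
clock: 17.63
tool_pos: [641.9, 173.2, 27.1]
ee_rot: [0.001, 1.0, -0.0, -0.001]
contact_force: [0.2, 0.5, 1.1]
grip_width: 55.6
grasp_force: 0.0
```

Request:
send_rows(
  moves="0 0 0 0 0 0 0.5;0 0 0 0 0 0 0.42;0 0 0 0 0 0 0.36;0 0 0 0 0 0 0.3;0 0 0 0 0 0 0.25;0 0 0 0 0 0 0.22;0 0 0 0 0 0 0.22;0 0 0 0 0 0 0.22",
  newtons=25,
)

```text
clock: 18.3
tool_pos: [643.0, 173.7, 29.3]
ee_rot: [-0.0, 1.0, -0.0, 0.001]
contact_force: [-0.3, 0.0, 7.0]
grip_width: 27.2
grasp_force: 24.5
```

Request:
send_rows(
  moves="0 0 0.015 0 0 0 0.22;0 0 0.04 0 0 0 0.22;-0.01 0.015 0.06 0 0 0 0.22;-0.025 0.045 0.07 0 0 0 0.22;-0.04 0.075 0.07 0 0 0 0.22;-0.056 0.105 0.07 0 0 0 0.22;-0.072 0.135 0.07 0 0 0 0.22;-0.09 0.165 0.07 0 0 0 0.22",
)

```text
clock: 18.97
tool_pos: [551.4, 339.7, 98.2]
ee_rot: [-0.0, 1.0, -0.001, 0.0]
contact_force: [-0.2, 0.6, -0.6]
grip_width: 27.1
grasp_force: 24.8
```

Request:
send_rows(
  moves="-0.015 0.03 0 0 0 0 0.22;-0.028 0.055 0 0 0 0 0.22;-0.033 0.066 0 0 0 0 0.22;-0.033 0.066 -0.01 0 0 0 0.22;-0.033 0.066 -0.025 0 0 0 0.22;-0.033 0.066 -0.035 0 0 0 0.22;-0.033 0.066 -0.035 0 0 0 0.22;-0.033 0.066 -0.035 0 0 0 0.22",
)

```text
clock: 19.63
tool_pos: [519.3, 403.1, 61.8]
ee_rot: [0.001, 1.0, -0.001, -0.001]
contact_force: [0.7, 0.5, 0.6]
grip_width: 27.4
grasp_force: 24.8
```

```bash
python3 - <<'E'
from h import *
im,P=look("w9",["clay_mould","modelling_tool","white_vial"])
E
```

```text
19.6 [519.3 403.1  61.8] [ 9.e-04  1.e+00 -8.e-04 -6.e-04] cam [596. 404. 205.] ctr [530. 404.   0.]
clay_mould pinpoint [(0.97, [423.0, 235.0], [500.0, 322.0])]
clay_mould recognise [(0.95, [436.0, 241.0], [495.0, 312.0])]
modelling_tool pinpoint []
modelling_tool recognise []
white_vial pinpoint [(0.87, [322.0, 230.0], [505.0, 403.0])]
white_vial recognise [(0.73, [321.0, 271.0], [468.0, 404.0]), (0.53, [628.0, 192.0], [536.0, 171.0])]
```

View pics/w9.png

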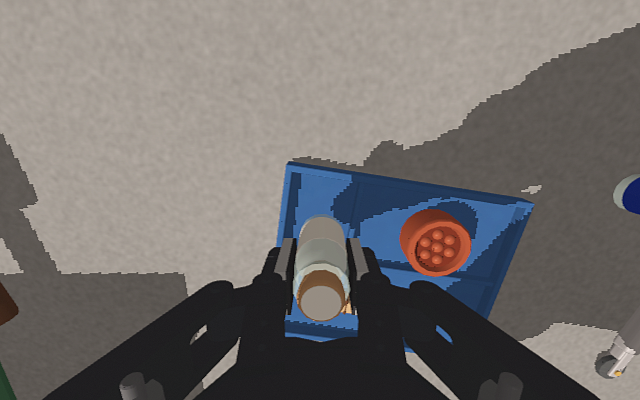

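The vial hangs upright over the corner pocket at (321,230), with the clay mould at (436,241). Lowering.

Request:
send_rows(
  moves="0 0.002 -0.012 0 0 0 0.22;0 0.002 -0.02 0 0 0 0.22;0 0.002 -0.025 0 0 0 0.22;0 0.002 -0.027 0 0 0 0.22;0 0.002 -0.028 0 0 0 0.22;0 0.002 -0.029 0 0 0 0.22;0 0.002 -0.029 0 0 0 0.22;0 0.002 -0.029 0 0 0 0.22",
)

```text
clock: 20.65
tool_pos: [519.3, 406.5, 33.9]
ee_rot: [-0.0, 1.0, -0.0, 0.0]
contact_force: [0.0, 0.3, -0.8]
grip_width: 27.1
grasp_force: 24.9
```

Request:
send_rows(
  moves="0 -0.001 -0.001 0 0 0 0.22;0 -0.001 -0.0015 0 0 0 0.22;0 -0.001 -0.002 0 0 0 0.22;0 -0.001 -0.002 0 0 0 0.22",
)

```text
clock: 20.98
tool_pos: [519.6, 405.9, 33.3]
ee_rot: [-0.001, 1.0, -0.0, 0.001]
contact_force: [-2.2, -0.7, 7.9]
grip_width: 27.3
grasp_force: 25.6
```

Request:
send_rows(
  moves="0 0 0 0 0 0 0.35;0 0 0 0 0 0 0.42;0 0 0 0 0 0 0.5;0 0 0 0 0 0 0.5;0 0 0.015 0 0 0 0.5;0 0 0.045 0 0 0 0.5;0 0 0.08 0 0 0 0.5;0 0 0.115 0 0 0 0.5",
)

```text
clock: 21.65
tool_pos: [518.8, 404.8, 147.2]
ee_rot: [0.001, 1.0, -0.0, -0.001]
contact_force: [0.3, 0.5, 0.2]
grip_width: 43.0
grasp_force: 0.0
```

Request:
send_rows(
  moves="-0.012 -0.035 0 0 0 -0.04 0.5;-0.024 -0.07 0 0 0 -0.08 0.5;-0.036 -0.105 0 0 0 -0.12 0.5;-0.048 -0.14 0 0 0 -0.16 0.5;-0.06 -0.175 0 0 0 -0.2 0.5;-0.07 -0.21 -0.01 0 0 -0.26 0.5;-0.08 -0.245 -0.025 0 0 -0.32 0.5;-0.088 -0.275 -0.04 0 0 -0.32 0.5",
)

```text
clock: 22.32
tool_pos: [430.2, 128.6, 106.7]
ee_rot: [-0.001, 0.987, -0.162, 0.0]
contact_force: [0.7, -0.5, -1.0]
grip_width: 42.7
grasp_force: 0.0
```

Request:
send_rows(
  moves="0 -0.008 -0.03 0 0 0 0.45;0 -0.008 -0.05 0 0 0 0.45;0 -0.008 -0.05 0 0 0 0.45;0 -0.008 -0.05 0 0 0 0.45",
)

```text
clock: 22.65
tool_pos: [430.9, 121.9, 56.5]
ee_rot: [0.001, 0.987, -0.16, -0.001]
contact_force: [0.6, -0.4, 1.7]
grip_width: 39.0
grasp_force: 0.0
```

```bash
python3 - <<'E'
from h import *
im,P=look("w10",["banding_tool"])
print(np.round(manip.observe()["q"],2))
E
```

```text
22.6 [430.9 121.9  56.5] [ 9.000e-04  9.872e-01 -1.598e-01 -6.000e-04] cam [503.  99. 199.] ctr [443. 119.   0.]
banding_tool pinpoint [(0.78, [319.0, 216.0], [431.0, 124.0])]
banding_tool recognise [(0.89, [319.0, 232.0], [419.0, 128.0])]
[ 0.72  0.19 -0.7   0.   -0.68  0.53]
```

View pics/w10.png

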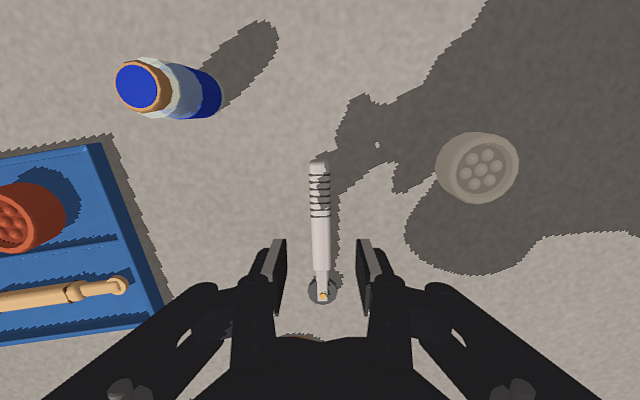

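The steel handle (column 319, rows 163 to 270) is centred and aligned between the fingers. Grasping at its origin.

Request:
send_rows(
  moves="0 0 -0.025 0 0 0 0.45;0 0 -0.043 0 0 0 0.45;0 0 -0.05 0 0 0 0.45;0 0 -0.054 0 0 0 0.45;0 0 -0.054 0 0 0 0.45;0 0 -0.054 0 0 0 0.45",
  newtons=60,
)

```text
clock: 23.3
tool_pos: [431.7, 122.9, 3.4]
ee_rot: [-0.0, 0.987, -0.159, 0.0]
contact_force: [0.4, -0.5, 0.5]
grip_width: 38.5
grasp_force: 0.0
```

Request:
send_rows(
  moves="0 0 0 0 0 0 0.05;0 0 0 0 0 0 0.05;0 0 0 0 0 0 0.05;0 0 0 0 0 0 0.05;0 0 0 0 0 0 0.05;0 0 0 0 0 0 0.05",
  newtons=60,
)

```text
clock: 23.8
tool_pos: [431.7, 122.8, 3.7]
ee_rot: [-0.001, 0.987, -0.159, 0.001]
contact_force: [-2.5, 0.1, 6.9]
grip_width: 12.3
grasp_force: 58.9
```

Request:
send_rows(
  moves="0 0 0.02 0 0 0 0.05;0 0 0.055 0 0 0 0.05;0 -0.02 0.09 0 0 -0.1 0.05;0.01 -0.055 0.1 0 0 -0.22 0.05;0.015 -0.095 0.1 0 0 -0.34 0.05;0.015 -0.135 0.1 0 0 -0.46 0.05;0.015 -0.175 0.1 0 0 -0.58 0.05;0.015 -0.215 0.1 0 0 -0.7 0.05",
)

```text
clock: 24.47
tool_pos: [445.9, -94.3, 103.5]
ee_rot: [-0.001, 0.871, -0.491, 0.001]
contact_force: [1.7, -0.2, -2.0]
grip_width: 11.9
grasp_force: 59.2
```

Request:
send_rows(
  moves="0 -0.04 0 0 0 -0.12 0.05;0 -0.08 0 0 0 -0.24 0.05;0 -0.12 0 0 0 -0.36 0.05;-0.005 -0.16 0 0 0 -0.48 0.05;-0.01 -0.2 0 0 0 -0.6 0.05;-0.013 -0.235 0 0 0 -0.72 0.05;-0.013 -0.26 0 0 0 -0.831 0.05;-0.013 -0.265 0 0 0 -0.831 0.05",
)

```text
clock: 25.13
tool_pos: [432.6, -361.2, 102.8]
ee_rot: [-0.0, -0.597, 0.802, -0.0]
contact_force: [0.3, -0.4, -1.3]
grip_width: 12.1
grasp_force: 59.1
```

Request:
send_rows(
  moves="0 0 -0.02 0 0 0 0.05;0 0 -0.04 0 0 0 0.05;0 0 -0.04 0 0 0 0.05;0 0 -0.04 0 0 0 0.05",
)

```text
clock: 25.47
tool_pos: [432.3, -357.2, 62.3]
ee_rot: [-0.001, -0.601, 0.799, 0.001]
contact_force: [0.9, 0.4, -1.2]
grip_width: 12.0
grasp_force: 59.1
```

```bash
python3 - <<'E'
from h import *
im,P=look("w11",["banding_tool","yellow_tray"])
E
```

```text
25.5 [ 432.3 -357.2   62.3] [-7.000e-04 -6.013e-01  7.990e-01  1.000e-03] cam [ 411. -430.  205.] ctr [ 429. -367.    0.]
banding_tool pinpoint [(0.73, [318.0, 249.0], [442.0, -327.0])]
banding_tool recognise [(0.81, [319.0, 255.0], [444.0, -322.0])]
yellow_tray pinpoint [(0.77, [275.0, 230.0], [470.0, -353.0])]
yellow_tray recognise [(0.75, [255.0, 185.0], [473.0, -393.0])]
```

View pics/w11.png

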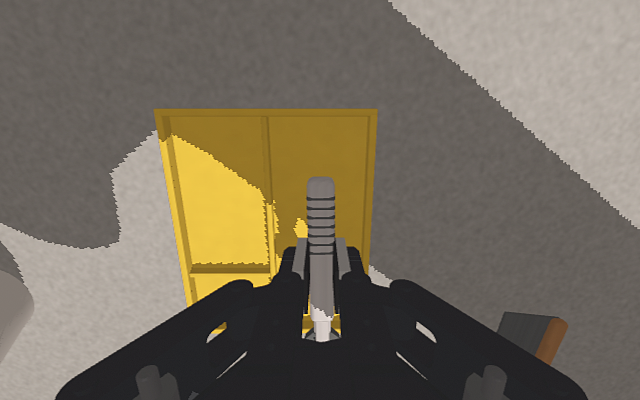

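The steel tool is centred over the long bay (columns 270 to 370) with the wheel towards the near end. Lowering.

Request:
send_rows(
  moves="0.001 0 -0.02 0 0 0 0.05;0.001 0 -0.038 0 0 0 0.05;0.001 0 -0.046 0 0 0 0.05;0.001 0 -0.05 0 0 0 0.05;0.001 0 -0.052 0 0 0 0.05;0.001 0 -0.052 0 0 0 0.05;0.001 0 -0.052 0 0 0 0.05",
)

```text
clock: 26.3
tool_pos: [434.7, -357.9, 11.5]
ee_rot: [0.0, -0.601, 0.799, -0.001]
contact_force: [-0.8, -0.4, -0.4]
grip_width: 11.8
grasp_force: 59.1
```

Request:
send_rows(
  moves="0 0 -0.0015 0 0 0 0.05;0 0 -0.003 0 0 0 0.05;0 0 -0.0035 0 0 0 0.05;0 0 -0.0035 0 0 0 0.05",
)

```text
clock: 26.63
tool_pos: [434.5, -357.7, 7.8]
ee_rot: [0.0, -0.601, 0.799, -0.0]
contact_force: [-0.6, 1.6, 3.3]
grip_width: 11.9
grasp_force: 59.8
```

Request:
send_rows(
  moves="0 0 0 0 0 0 0.2;0 0 0 0 0 0 0.32;0 0 0 0 0 0 0.32;0 0 0 0 0 0 0.32;0 0 0.01 0 0 0 0.32;0 0 0.04 0 0 0 0.32;0 0 0.08 0 0 0 0.32;0 0 0.12 0 0 0 0.32",
)

```text
clock: 27.3
tool_pos: [433.3, -357.3, 128.6]
ee_rot: [-0.001, -0.601, 0.799, 0.001]
contact_force: [2.1, -1.1, -0.1]
grip_width: 27.5
grasp_force: 0.0
```

```bash
python3 - <<'E'
from h import *
P=np.load("pics/w4_P.npy",allow_pickle=True).item(); print(ray("wrist",(310,54),72,P))
P=np.load("pics/w3_P.npy",allow_pickle=True).item(); print(ray("wrist",(272,11),72,P))
E
```

```text
[ 638.57796293 -180.56838252   72.        ]
[ 633.0537293  -180.63762157   72.        ]
```

Request:
send_rows(
  moves="0.02 0.02 0.01 0 0 0.12 0.65;0.05 0.045 0.02 0 0 0.24 0.65;0.08 0.07 0.02 0 0 0.36 0.65;0.11 0.095 0.02 0 0 0.48 0.65;0.14 0.12 0.02 0 0 0.6 0.65;0.17 0.145 0.02 0 0 0.72 0.65;0.195 0.165 0.02 0 0 0.84 0.65;0.207 0.175 0.02 0 0 0.96 0.65",
)

```text
clock: 27.97
tool_pos: [643.9, -180.0, 147.8]
ee_rot: [-0.0, 0.904, -0.428, 0.001]
contact_force: [-0.4, -0.9, -0.6]
grip_width: 55.8
grasp_force: 0.0
```

Request:
send_rows(
  moves="0 0 0 0 0 0.12 0.65;0 0 0 0 0 0.24 0.65;0 0 0 0 0 0.36 0.65;0 0 0 0 0 0.48 0.65;0 0 0 0 0 0.57 0.65;0 0 0 0 0 0.57 0.65;0 0 0 0 0 0.57 0.65",
)

```text
clock: 28.55
tool_pos: [641.1, -182.6, 147.8]
ee_rot: [-0.0, 0.987, -0.162, 0.0]
contact_force: [0.2, -1.9, 0.6]
grip_width: 55.6
grasp_force: 0.0
```

```bash
cat > rv.py <<'E'
from h import *
im,P=look("w12",["red_vial"])
hsv=cv2.cvtColor(im,cv2.COLOR_BGR2HSV)
m=cv2.inRange(hsv,(0,170,60),(6,255,255))|cv2.inRange(hsv,(174,170,60),(180,255,255))
n,l,st,c=cv2.connectedComponentsWithStats(m)
for i in range(1,n):
    if st[i,4]>60: print(st[i],np.round(c[i]),"z72:",np.round(ray("wrist",c[i],72,P),1))
E
python3 rv.py
```

```text
28.6 [ 641.1 -182.6  147.8] [-0.000e+00  9.868e-01 -1.617e-01  2.000e-04] cam [ 713. -206.  291.] ctr [ 626. -176.    0.]
red_vial pinpoint [(0.76, [318.0, 189.0], [638.0, -178.0])]
red_vial recognise [(0.9, [318.0, 198.0], [629.0, -174.0])]
[307 178  27  15 174] [320. 183.] z72: [ 660.6 -187.8   72. ]
[310 202  20  20 309] [320. 211.] z72: [ 638. -180.   72.]
[  0 386  20  14 157] [  9. 394.] z72: [549.9 192.4  72. ]
```

Request:
send_rows(
  moves="-0.003 0.002 -0.02 0 0 0 0.65;-0.003 0.002 -0.05 0 0 0 0.65;-0.003 0.002 -0.08 0 0 0 0.65;-0.003 0.002 -0.105 0 0 0 0.65;-0.003 0.002 -0.12 0 0 0 0.65;-0.003 0.002 -0.12 0 0 0 0.65;-0.003 0.002 -0.12 0 0 0 0.65",
  newtons=25,
)

```text
clock: 29.28
tool_pos: [637.8, -180.7, 26.7]
ee_rot: [0.0, 0.987, -0.161, -0.001]
contact_force: [0.2, 0.5, 0.3]
grip_width: 55.2
grasp_force: 0.0
```

Request:
send_rows(
  moves="0 0 0 0 0 0 0.5;0 0 0 0 0 0 0.42;0 0 0 0 0 0 0.36;0 0 0 0 0 0 0.3;0 0 0 0 0 0 0.25;0 0 0 0 0 0 0.22;0 0 0 0 0 0 0.22;0 0 0 0 0 0 0.22",
  newtons=25,
)

```text
clock: 29.95
tool_pos: [639.1, -180.7, 28.7]
ee_rot: [-0.0, 0.987, -0.16, 0.001]
contact_force: [-2.2, 1.5, 7.5]
grip_width: 27.0
grasp_force: 24.6
```

Request:
send_rows(
  moves="0 0 0.015 0 0 0 0.22;0 0 0.04 0 0 0 0.22;-0.01 -0.01 0.06 0 0 0 0.22;-0.03 -0.032 0.07 0 0 0 0.22;-0.052 -0.055 0.07 0 0 0 0.22;-0.075 -0.08 0.07 0 0 0 0.22;-0.098 -0.104 0.07 0 0 0 0.22;-0.118 -0.125 0.07 0 0 0 0.22",
)

```text
clock: 30.62
tool_pos: [518.6, -306.6, 97.6]
ee_rot: [-0.0, 0.987, -0.16, 0.0]
contact_force: [1.3, -0.4, -1.7]
grip_width: 27.4
grasp_force: 24.9
```

Request:
send_rows(
  moves="0 0 -0.01 0 0 0 0.22;0 0 -0.025 0 0 0 0.22;0 0 -0.035 0 0 0 0.22;0 0 -0.035 0 0 0 0.22;0 0 -0.035 0 0 0 0.22",
)

```text
clock: 31.03
tool_pos: [520.0, -305.3, 61.7]
ee_rot: [0.0, 0.987, -0.16, -0.001]
contact_force: [0.2, 0.3, 0.5]
grip_width: 27.1
grasp_force: 24.9
```

```bash
python3 - <<'E'
from h import *
im,P=look("w13",["red_vial","yellow_tray","banding_tool"])
c,s=.9609,-.277
for z in(12,):
  for a,b in((4,37),(4,85),(68,37),(68,85)): print((a,b),np.round(proj("wrist",[469.9+a*c-b*s,-354.4+a*s+b*c,z],P)))
E
```

```text
31.0 [ 520.  -305.3   61.7] [ 0.000e+00  9.871e-01 -1.600e-01 -7.000e-04] cam [ 592. -329.  204.] ctr [ 530. -307.    0.]
red_vial pinpoint []
red_vial recognise [(0.8, [319.0, 269.0], [473.0, -288.0])]
yellow_tray pinpoint [(0.83, [401.0, 249.0], [470.0, -356.0]), (0.4, [322.0, 229.0], [507.0, -301.0])]
yellow_tray recognise [(0.69, [430.0, 217.0], [490.0, -384.0])]
banding_tool pinpoint [(0.76, [409.0, 286.0], [434.0, -355.0])]
banding_tool recognise [(0.65, [457.0, 287.0], [420.0, -393.0])]
(4, 37) [355. 255.]
(4, 85) [292. 257.]
(68, 37) [354. 173.]
(68, 85) [286. 175.]
```

View pics/w13.png

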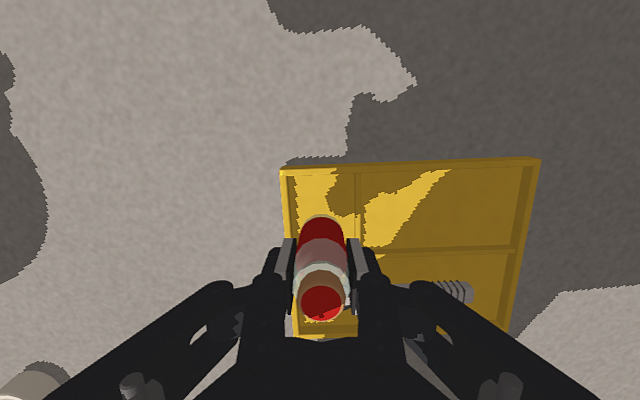

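The divider at column 356 and the rim at column 290 match the predicted pocket, and the red vial is centred between them. Lowering.

Request:
send_rows(
  moves="0.001 0 -0.012 0 0 0 0.22;0.001 0 -0.02 0 0 0 0.22;0.001 0 -0.025 0 0 0 0.22;0.001 0 -0.027 0 0 0 0.22;0.001 0 -0.028 0 0 0 0.22;0.001 0 -0.029 0 0 0 0.22;0.001 0 -0.029 0 0 0 0.22;0.001 0 -0.029 0 0 0 0.22",
)

```text
clock: 32.05
tool_pos: [521.3, -305.7, 33.4]
ee_rot: [0.0, 0.987, -0.16, 0.0]
contact_force: [-0.4, 0.3, -0.3]
grip_width: 27.0
grasp_force: 24.9
```

Request:
send_rows(
  moves="0 0 -0.001 0 0 0 0.22;0 0 -0.0015 0 0 0 0.22;0 0 -0.0015 0 0 0 0.22;0 0 -0.0015 0 0 0 0.22",
)

```text
clock: 32.38
tool_pos: [521.6, -305.8, 32.7]
ee_rot: [0.0, 0.987, -0.16, 0.001]
contact_force: [-1.5, 0.5, 6.0]
grip_width: 27.4
grasp_force: 25.6
```

Contact felt. Releasing, then backing off for a last check.

Request:
send_rows(
  moves="0 0 0 0 0 0 0.35;0 0 0 0 0 0 0.42;0 0 0 0 0 0 0.5;0 0 0 0 0 0 0.5;0 0 0.015 0 0 0 0.5;0 0 0.045 0 0 0 0.5;0 0 0.08 0 0 0 0.5;0 0 0.115 0 0 0 0.5",
)

```text
clock: 33.05
tool_pos: [520.5, -305.5, 147.3]
ee_rot: [-0.0, 0.987, -0.16, -0.001]
contact_force: [2.1, -0.7, -0.5]
grip_width: 42.6
grasp_force: 0.0
```

Request:
send_rows(
  moves="-0.01 0.04 0.02 0 0 0 0.5;-0.02 0.08 0.04 0 0 0 0.5;-0.03 0.12 0.06 0 0 0 0.5;-0.04 0.16 0.08 0 0 0 0.5;-0.05 0.2 0.1 0 0 0 0.5;-0.06 0.24 0.12 0 0 0 0.5;-0.07 0.28 0.14 0 0 0 0.5;-0.07 0.3 0.15 0 0 0 0.5",
)

```text
clock: 33.72
tool_pos: [450.9, -12.8, 293.6]
ee_rot: [-0.0, 0.987, -0.16, 0.0]
contact_force: [1.8, 0.7, -0.4]
grip_width: 42.5
grasp_force: 0.0
```

```bash
python3 - <<'E'
from h import *
im=manip.camera("top"); T=im[120:250,190:550]
w=manip.camera("wrist")
out=np.vstack([cv2.resize(T,(800,289)),cv2.resize(w[:240],(800,300))])
cv2.imwrite("pics/end.png",out)
for n in "clay_mould modelling_tool white_vial banding_tool red_vial blue_vial plaster_mould ash_bottle".split():
    for cam in("top","wrist"): print(n,cam,[(round(d["p"],2),np.round(d["uv"]).tolist(),np.round(ray(cam,d["uv"],4)[:2]).tolist()) for d in manip.pinpoint(cam,n)[:3]])
def loc(t,yaw,p): 
    c,s=np.cos(yaw),np.sin(yaw); d=np.array(p)-t; return d@np.array([[c,-s],[s,c]])
E
```

```text
clay_mould top []
clay_mould wrist [(0.85, [118.0, 197.0], [502.0, 316.0])]
modelling_tool top [(0.5, [476.0, 180.0], [527.0, -307.0])]
modelling_tool wrist [(0.92, [124.0, 234.0], [441.0, 337.0])]
white_vial top []
white_vial wrist [(0.65, [70.0, 203.0], [517.0, 390.0]), (0.23, [125.0, 237.0], [436.0, 337.0])]
banding_tool top [(0.74, [496.0, 214.0], [432.0, -358.0]), (0.66, [159.0, 232.0], [366.0, 555.0]), (0.64, [243.0, 263.0], [289.0, 324.0])]
banding_tool wrist [(0.8, [48.0, 304.0], [364.0, 540.0]), (0.64, [551.0, 100.0], [432.0, -360.0])]
red_vial top [(0.48, [477.0, 182.0], [522.0, -311.0])]
red_vial wrist [(0.96, [509.0, 49.0], [518.0, -311.0])]
blue_vial top [(0.3, [360.0, 211.0], [435.0, 12.0])]
blue_vial wrist [(0.75, [199.0, 142.0], [540.0, 151.0])]
plaster_mould top [(0.8, [359.0, 214.0], [427.0, 15.0])]
plaster_mould wrist [(0.71, [315.0, 179.0], [429.0, 4.0])]
ash_bottle top []
ash_bottle wrist [(0.83, [272.0, 24.0], [651.0, -11.0])]
```

View pics/end.png

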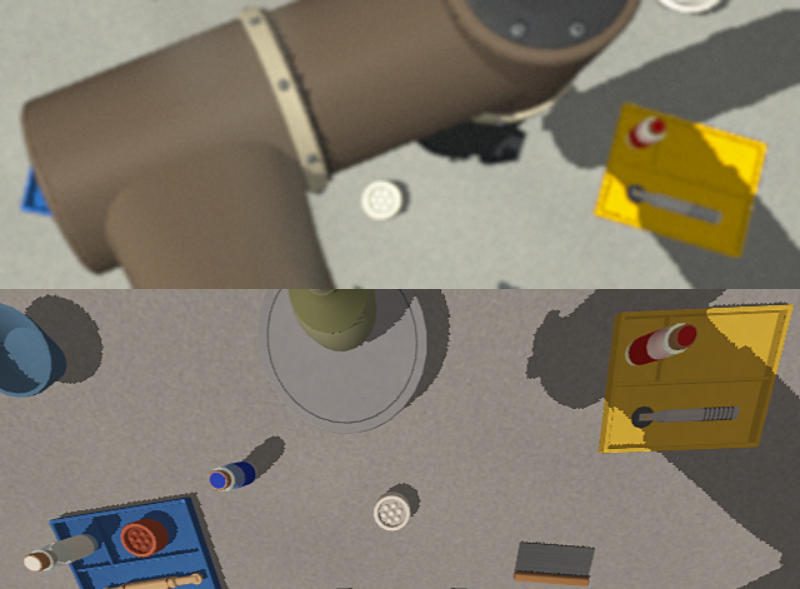

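The closing view shows both kits made up. The blue tray holds the white vial upright in its pocket, the clay mould rosette up and the wooden tool in the long bay. The yellow tray holds the red vial upright and the steel tool in the long bay. The spares haven't moved, so I'm handing in.

```bash
python3 -c "
from rig import manip
print(manip.close_job())"
```

```text
the job is handed in; nothing more can be done
None
```

Both kits are made up and the job is handed in; the last picture showed all five items in their bays, both vials upright, and the spare mould, vial and bottle left alone.

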